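Seat a jeweller's bench pin and tighten its clamp with the indexing lever

ROBOT

A 7-joint arm with a two-finger parallel gripper is mounted at the origin on the work surface. World frame = base frame: x ahead of the robot, y to its left, z up, the work surface at z = 0. Lengths are in mm, angles in degrees, forces in N, time in s.
With the tool pointing down it reaches from about 350 to 900 mm from the base axis. Payload 8.1 kg.
Tool frame: the origin (TCP) lies at the very end of the fingers, on their centre line; the grasp point (between the pads) lies 19 mm behind it; z points along the fingers, y is the line along which they close (so a half turn about z gives the same grasp; the last joint's range is limited). The gripper opens to 92 mm and grips with 3 to 60 N. Pads are 19 mm wide; open, the fingers measure 130 mm over their backs; the gripper's body (75 mm by 190 mm) begins 47 mm behind the grasp point.
Start: joints at [70.726, 24.895, 1.432, 90.138, -0.665, 64.973, -4.303], TCP at [144.772, -608.016, 205.742] pointing down, gripper open.
Joint ranges: [-149.89, 149.89], [-25.12, 119.58], [-72.63, 75.52], [4.76, 147.25], [-75.54, 255.54], [6.69, 114.76], [-157.13, 157.13]. Speed limits (degrees/s): [127.2, 127.2, 172.46, 172.46, 180, 180, 180].

INTERFACE

Orientations are given as a 3x3 rotation matrix whose columns are the frame's x, y, z axes.
In Python, from bench import r gives the robot as it stands.
- The arm moves only by the shell command python3 -m handwheel 'ROWS'. ROWS is JSON, one flat list of numbers, 7 for each row, row after row: the shift along the tool's x, y, z in units of 40 mm (1.0 is 40 mm), then the turn, a rotation vector about the tool's x, y, z in units of 6 degrees (1.0 is 6 degrees), then the finger opening in mm, from 0 to 91.8. A call has 1 to 8 rows; each row is the pose to reach, as a shift and turn from the pose commanded when the call began, along the tool's axes at that moment; what a row does not reach only later rows make up. A row lasts 1/12 s, in which the tool goes at most 41.7 mm and 7.16 degrees, less where a joint would pass 70% of its speed; a pose out of reach is approached as far as the arm can. A call with a gripper value outside its range is refused whole. The fingers move at their own pace and stop on an object; the grip force is fixed at half the most. Time passes only in rows, so rows that repeat a pose let the fingers close. It gives the time, the measured TCP pose, the force, the opening and the grip force at its end, in the units of the state.
- r.observe(): the state, without advancing time (a new reading comes with each control period).
- r.camera(name): name is "scene" or "top" or "wrist"; returns the picture (400x640x3 uint8, red, green, blue); there is no depth.
- r.camera_params(name): a dict with "K" (3x3 intrinsics, pixels), "k1" (the pictures are not rectified: a ray, as slopes to the right and down, at radius r is drawn at 1 + k1 r^2 times it, then the intrinsics apply), "R" (3x3) and "t" (3): a world point X has camera coordinates R X + t. Camera axes: x right, y down, z forward; pixel columns grow to the right and rows downward; lengths in mm; the calibration is good to about 2 mm. A picture is of the moment at which its call begins: read the wrist's pose just before it. camera_params takes no time and is no camera call; for the wrist camera it gives the pose at the moment of the call.
- r.finish_job(): hands the job in; it is judged then, once.
Trained networks look in the newest picture that a camera, given by its name, has taken for a name from the list of things; names that differ only in an ending like _2 or _b are one class to them, and where a whole thing is asked for, a point or a joint stands for the part that bears it (a point fixed in the world has none). Each returns a list of dicts, best first, with "p" (0 to 1); they miss things now and then, are a little off and sometimes report something else, mostly with a low value. They report only what shows in the picture. A call takes as long as a camera call. They do not tell look-alikes from the thing itself.
- r.silhouettes(camera, label): "region" (400x640 bool, what is visible of it) and "position" ([column, row] in pixels, amid what is visible of it).
- r.pinpoint(camera, label): "position" ([column, row] in pixels: a listed point, or the origin of a listed thing).
The state is a dict: "clock": time; "joint_positions": joint angles; "joint_vel": joint speeds; "joint_torque": joint torques, N m; "tcp_pos": TCP position; "ee_rot": TCP orientation; "contact_force": force on the tool from outside, world axes, zero at the start; "moment": the same for the moment, N m; "finger_gap": finger opening in mm; "grasp_force": force on a finger pad.
Only numpy, scipy, OpenCV 4.12 (cv2) and the standard library are available. Lean on these libraries where they do the work, as an engineer would, in place of code of your own. Each camera call takes 0.05 s, during which the arm holds its last target. There are 200 camera calls.

TASK

Push the wooden bench pin straight back into its clamp until it is fully home against the rear stop. Then tighten the clamp screw on it with the black lever: the two domed nuts block a full turn, so swing it clockwise, lift it out of mesh, swing it back, let it drop in and swing again, until the screw comes up firmly hand-tight without being forced. Let go, and leave the other things on the bench where they are.

Things in the scene. Friction and masses are not known exactly. Their poses are not given: they have to be found in the camera images.
- holder: grey iron bench-pin clamp on a dark base plate 116 (x) x 124 (y) x 12, fixed to the bench. Origin under the plate, on the clamp screw's upright axis; x to the rear, front (-x) faces the robot. A bridge (top z = 60) spans two cheeks, inner faces y = +-31. Rear stop at x = 46. Two studs with domed nuts, 19 wide, up to z = 91, at x = -20, y = +-40 block the lever.
- bench_pin: flat maple bench pin 180 (x) x 60 (y), underside z = 12.5, top z = 30, sloping down to z = 22 at its front end, which has a V notch 9 wide at the mouth, 40 deep. It slides along the holder's x only, with about 4 N of friction (6 N at 50 mm/s). When fully home its origin and axes coincide with the holder's; it starts 18 to 40 mm out towards -x.
- pin_end (a point): middle of the bench pin's front end (in the mouth of the notch), 135 mm in front of the pin's origin, at z = 20; axes as the holder's. The end face on both sides of the notch (each 25 wide, 9.5 high) can be pushed, fingers straddling the notch.
- pad: steel pressure plate 44 x 50 x 6 under the bridge, driven by the screw; origin at the centre of its underside, axes as the holder's. It starts 0.9 to 2.2 mm above the pin and sinks 6 mm per turn of the screw (0.95 mm per rad), clockwise seen from above.
- screw_axis (a point): on the screw's axis at the lever's hub, z about 84. Turned slowly, the free-running screw resists with about 0.85 N m, 10 N at the lever's grip (0.5 N m once stopped); when the pad bears on the pin this grows by 0.8 N m per rad, clamping with 80 N per rad. Firmly hand-tight: 1.1 to 1.3 N m (12.5 to 15 N at the grip), 25 to 45 N. Forced: over 65 N, 1.5 N m. It stays tight when let go.
- lever_grip (a point): where to grip the black clamping lever: centre of its raised end, a bar 36 long (along the lever), 13 wide, 18 high, 88 mm from the screw's axis, about 88 mm above the bench (it sinks with the pad). x points from here to the screw's axis, z up. The arm between hub and raised end is lower, its top at z = 87.
- lever_turn (a joint): angle of the lever about the screw's axis, rad: 0 when it points straight to the holder's front (-x), over the pin; grows clockwise seen from above, the way that tightens. It swings from -0.75 to 0.75, where it meets the domed nuts. In mesh it drives the screw both ways; lifted out of mesh it swings freely.
- lever (a joint): lift of the lever, m: 0 down in full mesh, 0.009 at most. Spring and weight press it down, 6 N low to 8 N high. 12 teeth, 0.52 rad apart, 0.09 rad of play: in mesh below 0.006, clear above 0.007. Teeth that meet tip to tip hold it about 0.0065 up until it is turned a little.
- bench_block: polished steel bench block, 64 x 64 x 22, loose, beside the clamp; origin under its centre
- mandrel: tapered steel ring mandrel lying behind the clamp, 220 long, up to 25 thick; origin under its middle
- file: hand file with a dark wooden handle, 190 long, 11 thick, lying beside the bench pin; origin under its middle
- charcoal: black charcoal block, 140 x 70 x 34; origin under its centre
- hammer: small hammer with a wooden handle, 240 long; origin under it
- flux_jar: jar with a white cap, 56 across, 65 high; origin under its centre
- dapping: brass dapping block, 50 mm cube with round hollows; origin under its centre
Not all that is in view belongs to the job. Leave any pink look-alike of the holder alone.

How it is judged (in metres and radians):
On the way, in this order (a step that is already met when the one before it is completed fails the run):
1. the bench pin is fully home against the rear stop (x of bench_pin in the frame of holder above -0.0015 m), for 0.2 s.
2. the screw clamps the pin firmly (contact force between pad and bench_pin above 15 N and x of bench_pin in the frame of holder above -0.0015 m), for 0.3 s.
At the end, for the whole second after the job is handed in: The bench pin is within 1.5 mm of fully home in the holder and is clamped by the pad with more than 15 N, which stays after the lever has been let go (all of step 2); the robot touches nothing.
It fails at once if the screw is forced: more than 65 N on the pin (contact force between pad and bench_pin above 65 N).
It fails at once if another thing on the bench is moved by more than 20 mm (distance of any of bench_block, mandrel, file, charcoal, hammer, flux_jar, dapping from where it was at the start of the episode above 0.02 m).
It also fails if it takes over 72 s, if anything falls off the work surface, if the arm or the gripper's body presses on something with over 40 N, if the wrist force passes 120 N, or if a joint passes its speed limit or range.

## Working session

There is one attempt and no reset: what is moved stays moved. The work goes in short steps, Python scripts to look and compute and a shell command to move; the robot and the scene stay as the last step left them, time stands still between calls to the robot, and variables do not carry over. Pictures are saved under pics/ and viewed, at most 10 in all, crops included, and the job is handed in when it is done.

```bash
ls; mkdir -p pics
cat > h.py <<'E'
import numpy as np, cv2
from bench import r
def ray(cam,px):
    p=r.camera_params(cam);K=np.array(p["K"],float);R=np.array(p["R"]);t=np.array(p["t"])
    k=float(np.ravel(p["k1"])[0])
    u=cv2.undistortPoints(np.array([[px]],float),K,np.array([k,0,0,0,0.]))[0,0]
    return -R.T@t, R.T@np.array([u[0],u[1],1.])
def onz(cam,px,z):
    o,d=ray(cam,px); return o+d*(z-o[2])/d[2]
def tri(a,b):
    A=np.zeros((3,3));B=np.zeros(3)
    for o,d in(a,b):
        d=d/np.linalg.norm(d);P=np.eye(3)-np.outer(d,d);A+=P;B+=P@o
    X=np.linalg.solve(A,B); return X
def save(cam,name): cv2.imwrite("pics/"+name,r.camera(cam)[:,:,::-1])
E
python3 - <<'E'
from h import *
np.set_printoptions(precision=1,suppress=True)
for c in("scene","top"):
    save(c,c+"0.png")
    for l in("holder","bench_pin","pin_end","screw_axis","lever_grip"):
        for d in r.pinpoint(c,l)[:3]: print(c,l,round(d["p"],2),np.array(d["position"]))
o=r.observe();print(o["clock"],o["tcp_pos"],o["ee_rot"],o["contact_force"])
E
```

```text
pics
scene holder 0.79 [303.4 222.7]
scene holder 0.75 [426.3 221.3]
scene bench_pin 0.83 [311.4 218.9]
scene bench_pin 0.63 [426.2 217.4]
scene pin_end 0.56 [346.5 200.9]
scene pin_end 0.56 [458.4 199.4]
scene pin_end 0.47 [302.9 223.7]
scene screw_axis 0.87 [427.6 197.9]
scene screw_axis 0.6 [299.8 203.6]
scene screw_axis 0.53 [329.9 244.4]
scene lever_grip 0.77 [326.1 192.1]
scene lever_grip 0.77 [451.3 191.7]
top holder 0.91 [238.4 286.7]
top holder 0.66 [330.6 179.8]
top bench_pin 0.92 [328.5 185.9]
top bench_pin 0.76 [244.9 285. ]
top pin_end 0.75 [228.  335.1]
top pin_end 0.64 [318.7 229.7]
top screw_axis 0.83 [332.3 168.4]
top screw_axis 0.73 [230.  288.3]
top screw_axis 0.41 [319.2 232.1]
top lever_grip 0.72 [319.8 200.6]
top lever_grip 0.67 [222. 321.]
0.6 [ 144.8 -608.   205.7] [[ 1.   0.2  0. ]
 [ 0.2 -1.  -0. ]
 [ 0.   0.  -1. ]] [-0.3 -0.7 -0.3]
```

View pics/top0.png

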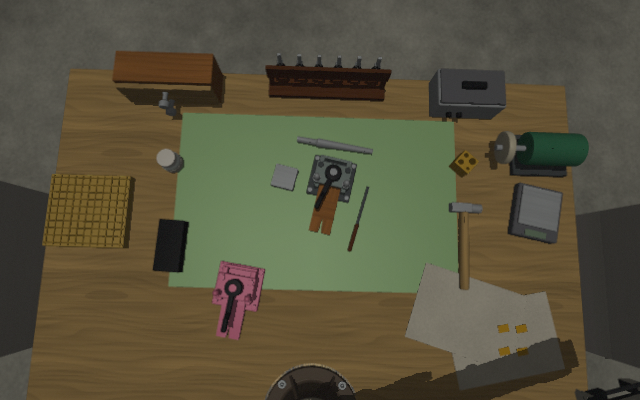

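View pics/scene0.png

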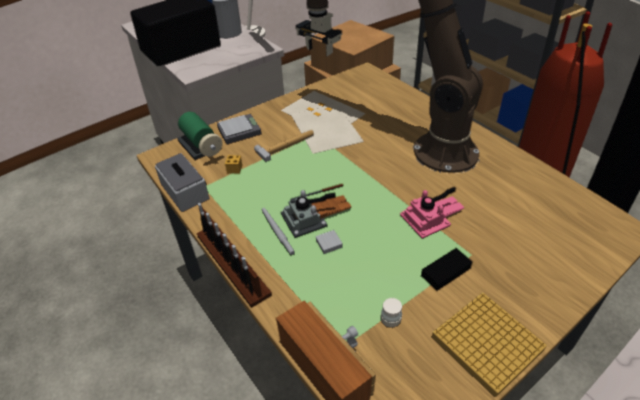

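Run:
```python
from h import *
np.set_printoptions(precision=1,suppress=True)
for n,a,b in [("A holder",(303.4,222.7),(330.6,179.8)),("B holder",(426.3,221.3),(330.6,179.8)),("A holder x",(303.4,222.7),(238.4,286.7)),("B x",(426.3,221.3),(238.4,286.7))]:
    print(n,tri(ray("scene",a),ray("top",b)))
for n,z,px in [("h1",0,(330.6,179.8)),("pe1",20,(318.7,229.7)),("sc1",84,(332.3,168.4)),("lg1",88,(319.8,200.6)),("bp1",12,(328.5,185.9)),("h2",0,(238.4,286.7)),("pe2",20,(228,335.1)),("sc2",84,(230,288.3)),("lg2",88,(222,321))]: print(n,onz("top",px,z))
for n,z,px in [("h1",0,(426.3,221.3)),("pe1",20,(458.4,199.4)),("sc1",84,(427.6,197.9)),("lg1",88,(451.3,191.7)),("h2",0,(303.4,222.7)),("pe2",20,(346.5,200.9)),("sc2",84,(299.8,203.6)),("lg2",88,(326,192))]: print("scene",n,onz("scene",px,z))
```

```text
A holder [635.  -38.7 -13.3]
B holder [506.4 128.6 143.5]
A holder x [507.2 110.  101.8]
B x [323.5 210.5  -6.3]
h1 [631.6 -37.7   0. ]
pe1 [485.7  -6.8  20. ]
sc1 [644.  -37.3  84. ]
lg1 [555.8  -6.2  88. ]
bp1 [611.1 -31.5  12. ]
h2 [325.  208.4   0. ]
pe2 [200.7 225.   20. ]
sc2 [326.3 213.9  84. ]
lg2 [246.9 228.1  88. ]
scene h1 [327.3 215.1   0. ]
scene pe1 [185.6 223.3  20. ]
scene sc1 [316.6 196.9  84. ]
scene lg1 [239.8 226.8  88. ]
scene h2 [642.  -28.1   0. ]
scene pe2 [482.1  -4.7  20. ]
scene sc2 [646.  -33.3  84. ]
scene lg2 [552.4 -21.5  88. ]
```

The grey clamp at top (332,175) / scene (303,215) is the real one. The pink one at top (238,290) / scene (430,213) is the look-alike. I'll go above the grey pin and look from near.

```bash
cat >> h.py <<'E'
from scipy.spatial.transform import Rotation as Ro
def down(yaw,tilt=0):
    "tool x at world yaw (deg), z down; tilt>0 leans the body back (-x)"
    return Ro.from_euler('z',yaw,degrees=True).as_matrix()@Ro.from_euler('y',-tilt,degrees=True).as_matrix()@np.diag([1,-1,-1.])
def rows(p,Rt,q=None,R=None):
    o=r.observe();q=np.array(o["tcp_pos"]) if q is None else np.array(q);R=np.array(o["ee_rot"]) if R is None else R
    return np.round(np.r_[R.T@(np.array(p)-q)/40, np.degrees(Ro.from_matrix(R.T@Rt).as_rotvec())/6],3)
E
python3 -c "
from h import *
print(rows([500,-10,300],down(-11)))
print(down(0,15))"
```

```text
[ 12.101 -12.487  -2.357   0.     -0.      4.065]
[[ 0.96592583  0.          0.25881905]
 [ 0.         -1.          0.        ]
 [ 0.25881905  0.         -0.96592583]]
```

```bash
python3 -m handwheel '[12.1,-12.49,-2.36,0,0,4.07,14, 12.1,-12.49,-2.36,0,0,4.07,14, 12.1,-12.49,-2.36,0,0,4.07,14, 12.1,-12.49,-2.36,0,0,4.07,14, 12.1,-12.49,-2.36,0,0,4.07,14, 12.1,-12.49,-2.36,0,0,4.07,14, 12.1,-12.49,-2.36,0,0,4.07,14, 12.1,-12.49,-2.36,0,0,4.07,14]'
python3 -c "
from h import *
print(rows([500,-10,300],down(-11)))"
```

```text
clock: 1.27
tcp_pos: [313.7, -322.8, 251.0]
ee_rot: [[0.982, -0.191, 0.001], [-0.191, -0.982, -0.001], [0.001, 0.001, -1.0]]
contact_force: [0.2, -0.5, 0.3]
finger_gap: 43.1
grasp_force: 0.0
[ 3.076e+00 -8.567e+00 -1.227e+00  6.000e-03 -7.000e-03 -5.000e-03]
```

```bash
python3 -m handwheel '[3.0,-8.5,-1.2,0,0,0,14, 3.0,-8.5,-1.2,0,0,0,14, 3.0,-8.5,-1.2,0,0,0,14, 3.0,-8.5,-1.2,0,0,0,14, 3.0,-8.5,-1.2,0,0,0,14, 3.0,-8.5,-1.2,0,0,0,14, 3.0,-8.5,-1.2,0,0,0,14, 3.0,-8.5,-1.2,0,0,0,14]'
python3 -m handwheel '[0,-1,0,0,0,0,14, 0,-1,0,0,0,0,14, 0,-1,0,0,0,0,14, 0,-1,0,0,0,0,14]'
python3 - <<'E'
from h import *
np.set_printoptions(precision=1,suppress=True)
o=r.observe();print(o["clock"],o["tcp_pos"])
save("wrist","w1.png")
for l,z in(("holder",0),("bench_pin",0),("pin_end",20),("screw_axis",84),("lever_grip",88),("file",0)):
    for d in r.pinpoint("wrist",l)[:2]: print(l,round(d["p"],2),np.array(d["position"]),onz("wrist",d["position"],z))
p=r.camera_params("wrist");print(-np.array(p["R"]).T@p["t"])
E
```

```text
clock: 1.93
tcp_pos: [481.2, -38.0, 295.1]
ee_rot: [[0.981, -0.192, 0.001], [-0.192, -0.981, -0.0], [0.001, 0.0, -1.0]]
contact_force: [1.3, 0.1, -0.2]
finger_gap: 14.1
grasp_force: 0.0
clock: 2.27
tcp_pos: [488.0, -1.2, 294.3]
ee_rot: [[0.982, -0.191, -0.0], [-0.191, -0.982, -0.001], [-0.0, 0.001, -1.0]]
contact_force: [0.2, -0.0, 0.2]
finger_gap: 14.0
grasp_force: 0.0
2.2667 [488.   -1.2 294.3]
holder 0.86 [321.2  54. ] [636.1 -38.5   0. ]
bench_pin 0.73 [325.2  70.9] [613.7 -40.    0. ]
pin_end 0.82 [319.1 168.3] [482.1  -5.1  20. ]
pin_end 0.23 [322.6  53.4] [633.7 -39.5  20. ]
lever_grip 0.65 [308.5 120.3] [554.7  -5.1  88. ]
file 0.59 [390.7 127.3] [ 518.7 -120.4    0. ]
[565.7 -16.7 474.5]
```

View pics/w1.png

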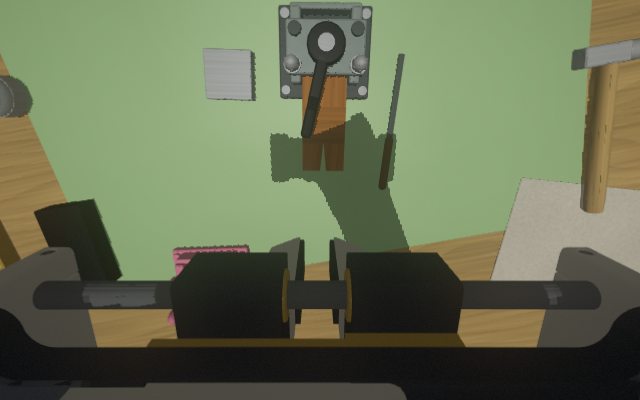

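The wrist view shows the grey clamp with its plate square to the picture: corner bolts at (285,12), (367,13), (285,90) and (366,90), hub (326,42), grip about (309,125), pin front about (323,170). The file lies to the right at (385,180).

Run:
```python
from h import *
np.set_printoptions(precision=1,suppress=True)
b=[onz("wrist",p,14) for p in((285,12),(367,13),(285,90),(366,90))]
print(np.array(b)); print("centre",np.mean(b,0))
for i,j in((2,0),(3,1)): d=b[i]-b[j];print(np.degrees(np.arctan2(-d[1],-d[0])),np.linalg.norm(d))
for i,j in((0,1),(2,3)): d=b[j]-b[i];print(np.degrees(np.arctan2(d[1],d[0]))+90,np.linalg.norm(d))
for n,p,z in(("hub",(326,42),90),("nutL",(291,63),88),("nutR",(361,63),88),("gripL",(309,128),95),("pinL",(303,170),22),("pinR",(344,171),22)): print(n,onz("wrist",p,z))
cL=onz("wrist",(303,170),22);cR=onz("wrist",(344,171),22);print((cL+cR)/2,np.degrees(np.arctan2(*(cR-cL)[1::-1]))+90)
```

```text
[[ 692.7    0.2   14. ]
 [ 670.8 -104.9   14. ]
 [ 599.2   21.6   14. ]
 [ 577.2  -89.7   14. ]]
centre [635.  -43.2  14. ]
-12.849723683952316 95.92828309966525
-9.213197633355465 94.78323086308131
-11.750978856030613 107.37541251305043
-11.134467963972483 113.41828163403078
hub [634.1 -41.1  90. ]
nutL [620.9   2.2  88. ]
nutR [605.3 -76.6  88. ]
gripL [546.1  -3.8  95. ]
pinL [484.7  19.5  22. ]
pinR [471.5 -39.8  22. ]
[478.1 -10.2  22. ] -12.545392672841118
```

```bash
cat >> h.py <<'E'
O=np.array([633.5,-41.,0]);YAW=-11.3
H=Ro.from_euler('z',YAW,degrees=True).as_matrix()
def hw(x,y,z): return O+H@np.array([x,y,z])
def wh(p): return H.T@(np.array(p)-O)
E
python3 - <<'E'
from h import *
D=down(YAW,15)
print(rows(hw(-188,0,100),D)); print("then tool axes down 85.5:",D.T@[0,0,-85.5]/40, "fwd 1mm:",D.T@H@[1,0,0]/40)
E
```

```text
[-9.430e-01  2.530e-01  4.862e+00 -2.000e-03  2.499e+00  3.000e-02]
then tool axes down 85.5: [-0.55322571  0.          2.06466645] fwd 1mm: [2.41481457e-02 2.57651523e-19 6.47047613e-03]
```

```bash
python3 -m handwheel '[-0.94,0.25,4.86,0,2.5,0.03,20, -0.94,0.25,4.86,0,2.5,0.03,20, -0.94,0.25,4.86,0,2.5,0.03,20, -0.94,0.25,4.86,0,2.5,0.03,20, -0.94,0.25,4.86,0,2.5,0.03,20, -0.94,0.25,4.86,0,2.5,0.03,20, -0.94,0.25,4.86,0,2.5,0.03,20]'
python3 -m handwheel '[-0.19,0,0.7,0,0,0,20, -0.37,0,1.4,0,0,0,20, -0.55,0,2.06,0,0,0,20, -0.55,0,2.06,0,0,0,20, -0.55,0,2.06,0,0,0,20]'
python3 - <<'E'
from h import *
o=r.observe();print(wh(o["tcp_pos"]),rows(hw(-188,0,14.5),down(YAW,15)))
save("wrist","w2.png")
E
```

```text
clock: 3.2
tcp_pos: [446.0, -4.0, 96.9]
ee_rot: [[0.949, -0.194, 0.248], [-0.187, -0.981, -0.051], [0.253, 0.002, -0.968]]
contact_force: [-0.0, -0.2, 0.9]
finger_gap: 19.8
grasp_force: 0.0
clock: 3.62
tcp_pos: [450.5, -3.1, 14.5]
ee_rot: [[0.948, -0.193, 0.254], [-0.186, -0.981, -0.051], [0.259, 0.001, -0.966]]
contact_force: [-0.3, -0.3, 0.3]
finger_gap: 19.8
grasp_force: 0.0
[-186.86994472    1.3123836    14.50128038] [-0.027  0.033 -0.007  0.005 -0.003  0.031]
```

View pics/w2.png

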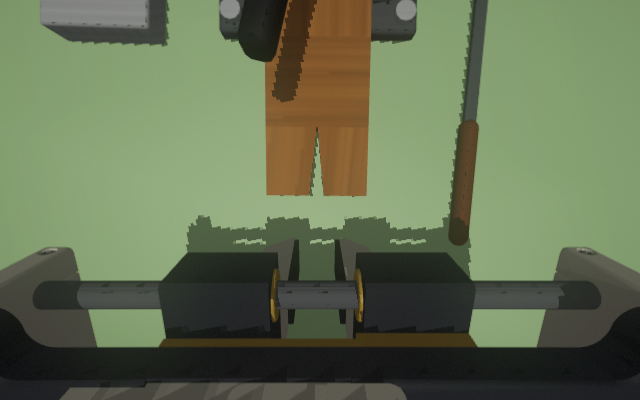

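Fingers straddle the notch: finger centre is column 317 and the notch is at (317,195). The file handle at (458,240) is well clear. Pushing now.

```bash
python3 -m handwheel '[0.1,0.03,0.027,0,0,0,20, 0.2,0.03,0.053,0,0,0,20, 0.3,0.03,0.08,0,0,0,20, 0.4,0.03,0.107,0,0,0,20, 0.5,0.03,0.134,0,0,0,20, 0.6,0.03,0.16,0,0,0,20, 0.7,0.03,0.187,0,0,0,20, 0.8,0.03,0.214,0,0,0,20]'
python3 -c "
from h import *
print(wh(r.observe()['tcp_pos']))"
```

```text
clock: 4.33
tcp_pos: [482.2, -11.0, 14.8]
ee_rot: [[0.947, -0.195, 0.254], [-0.188, -0.981, -0.05], [0.259, -0.0, -0.966]]
contact_force: [-0.4, 0.2, -0.2]
finger_gap: 20.3
grasp_force: 0.0
[-154.26009519   -0.22404428   14.77307551]
```

```bash
python3 -m handwheel '[0.07,0,0.019,0,0,0,20, 0.14,0,0.037,0,0,0,20, 0.21,0,0.056,0,0,0,20, 0.28,0,0.075,0,0,0,20]'
python3 - <<'E'
from h import *
print(wh(r.observe()['tcp_pos']))
save("wrist","w3.png")
E
```

```text
clock: 4.67
tcp_pos: [493.3, -13.1, 14.7]
ee_rot: [[0.948, -0.194, 0.254], [-0.188, -0.981, -0.05], [0.259, -0.0, -0.966]]
contact_force: [0.2, 0.0, 0.5]
finger_gap: 20.3
grasp_force: 0.0
[-1.42937801e+02 -1.17563477e-01  1.47062848e+01]
```

View pics/w3.png

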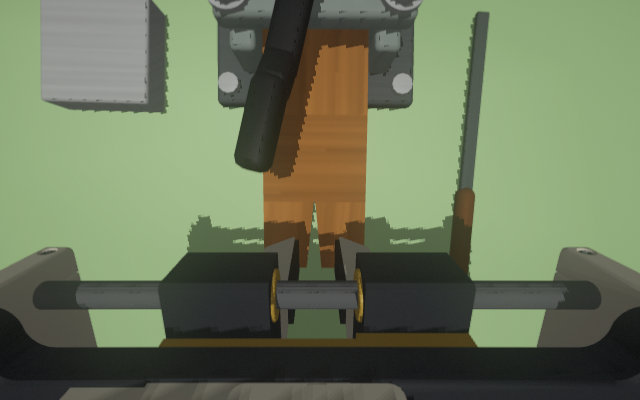

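Run:
```python
from h import *
p=r.camera_params("wrist");o=r.observe();T=np.array(o["tcp_pos"]);R=np.array(o["ee_rot"])
for v in([0,0,0],[9.5,0,0],[-9.5,0,0],[9.5,10,0],[9.5,10,-40]):
    X=T+R@np.array(v,float)
    print(v,cv2.projectPoints(X[None],cv2.Rodrigues(np.array(p["R"]))[0],np.array(p["t"],float),np.array(p["K"],float),np.array([float(np.ravel(p["k1"])[0]),0,0,0,0]))[0].ravel())
for q in((265,268),(365,266)): print(wh(onz("wrist",q,22)))
for d in r.pinpoint("wrist","pin_end"): print(d, wh(onz("wrist",d["position"],20)))
for d in r.pinpoint("wrist","screw_axis"): print(d, wh(onz("wrist",d["position"],84)))
for d in r.pinpoint("wrist","lever_grip"): print(d, wh(onz("wrist",d["position"],88)))
for q in((228,83),(402,83)): print("bolt",wh(onz("wrist",q,14)))
```

```text
[0, 0, 0] [316.42998691 240.42322827]
[9.5, 0, 0] [316.42531472 226.34727753]
[-9.5, 0, 0] [316.4345285  254.10968297]
[9.5, 10, 0] [332.49999027 226.34444534]
[9.5, 10, -40] [336.47208009 255.50453304]
[-158.10015514   31.25078948   22.        ]
[-156.77945939  -29.66323727   22.        ]
{'position': [314.0, 268.2], 'p': 0.59} [-158.99290599    1.40418624   20.        ]
{'position': [261.9, 119.3], 'p': 0.76} [-84.6839103   21.00743648  88.        ]
{'position': [119.5, 65.6], 'p': 0.19} [-64.3500331   75.64340684  88.        ]
bolt [-44.98442897  54.98979519  14.        ]
bolt [-44.8511617  -53.26182308  14.        ]
```

Run:
```python
import cv2
a=cv2.imread("pics/w3.png")[190:350,220:420];cv2.imwrite("pics/w3c.png",cv2.resize(a,None,fx=3.7,fy=3.7,interpolation=cv2.INTER_CUBIC))
```

```text
(no output)
```

View pics/w3c.png

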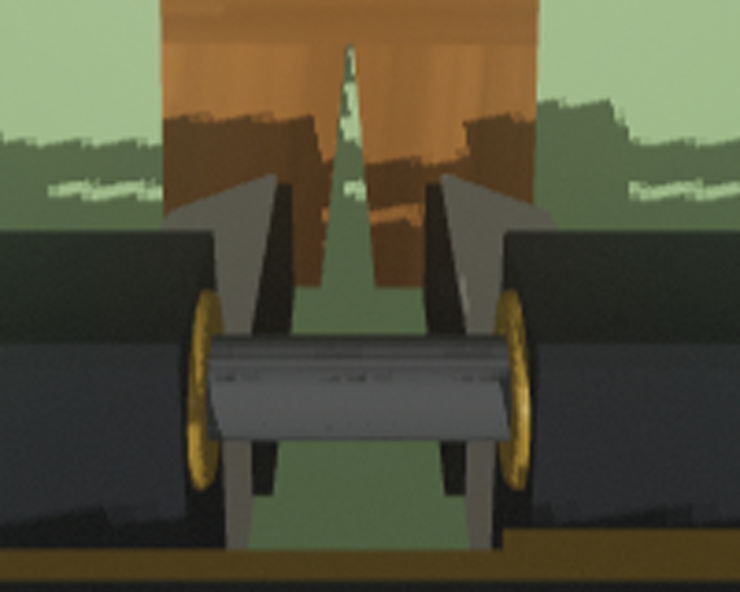

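The pin front is still at row 268 (x ≈ -158) and the fingers show above it with no force, so the real fingertips sit higher than the reported TCP. I'll back off and lower gently, watching for contact.

```bash
python3 -m handwheel '[-0.53,0,-0.142,0,0,0,20, -1.06,0,-0.285,0,0,0,20, -1.13,0,-0.05,0,0,0,20, -1.13,0,-0.03,0,0,0,20, -1.13,0,-0.03,0,0,0,20]'
python3 -m handwheel '[-0.007,0,0.024,0,0,0,20, -0.013,0,0.048,0,0,0,20, -0.013,0,0.048,0,0,0,20]'
python3 - <<'E'
from h import *
o=r.observe();print(wh(o['tcp_pos']))
save("wrist","w4.png");save("scene","s4.png")
p=r.camera_params("wrist");T=np.array(o["tcp_pos"]);R=np.array(o["ee_rot"])
C=-np.array(p["R"]).T@p["t"];print("cam in tool",R.T@(C-T),"axis in tool",R.T@np.array(p["R"]).T, p["K"][0],r.camera_params("scene")["K"][0])
p=r.camera_params("scene");X=np.array([T,T+[0,0,17],T+R@[0,0,-19]])
print(cv2.projectPoints(X,cv2.Rodrigues(np.array(p["R"]))[0],np.array(p["t"],float),np.array(p["K"],float),np.array([float(np.ravel(p["k1"])[0]),0,0,0,0]))[0])
a=cv2.imread("pics/s4.png")[140:240,260:400];b=cv2.imread("pics/w4.png")[180:340,220:420]
cv2.imwrite("pics/c4.png",np.vstack([cv2.resize(a,(420,300),interpolation=cv2.INTER_CUBIC),cv2.resize(b,(420,300),interpolation=cv2.INTER_CUBIC)]))
E
```

```text
clock: 5.28
tcp_pos: [450.6, -3.9, 5.1]
ee_rot: [[0.948, -0.194, 0.253], [-0.188, -0.981, -0.049], [0.258, -0.001, -0.966]]
contact_force: [0.8, -0.1, 0.8]
finger_gap: 20.3
grasp_force: 0.0
clock: 5.53
tcp_pos: [451.6, -4.5, 4.4]
ee_rot: [[0.948, -0.196, 0.252], [-0.189, -0.981, -0.049], [0.257, -0.001, -0.966]]
contact_force: [0.8, 0.3, 0.3]
finger_gap: 20.2
grasp_force: 0.0
[-185.50090883    0.20017668    4.43396419]
cam in tool [  79.04071782    0.24666508 -179.82964849] axis in tool [[ 7.54365781e-05 -9.56897777e-01 -2.90424927e-01]
 [ 9.99999938e-01 -2.75670945e-05  3.50574126e-04]
 [-3.43469773e-04 -2.90424936e-01  9.56897716e-01]] [309.24866122   0.         316.47972993] [479.58735858   0.         330.26790125]
[[[353.6016506  200.41453261]]

 [[353.66056301 196.71895152]]

 [[354.9492282  195.96088708]]]
```

View pics/c4.png

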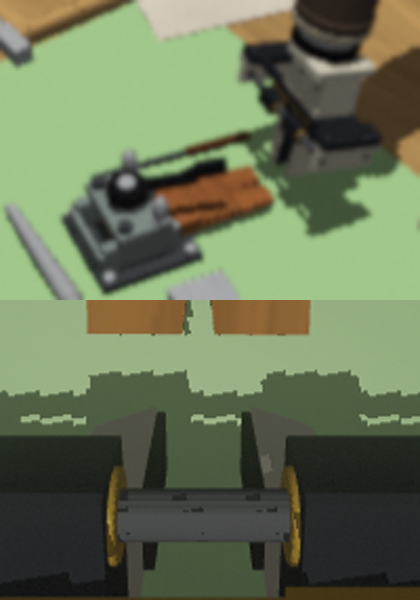

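```bash
python3 -m handwheel '[-0.007,0,0.024,0,0,0,20, -0.013,0,0.048,0,0,0,20, -0.02,0,0.072,0,0,0,20, -0.026,0,0.096,0,0,0,20]'; python3 -m handwheel '[-0.007,0,0.024,0,0,0,20, -0.013,0,0.048,0,0,0,20, -0.013,0,0.048,0,0,0,20]'
```

```text
clock: 5.97
tcp_pos: [451.5, -4.6, 2.1]
ee_rot: [[0.949, -0.194, 0.248], [-0.188, -0.981, -0.05], [0.253, 0.001, -0.967]]
contact_force: [-1.1, -0.4, 0.2]
finger_gap: 19.9
grasp_force: 0.0
clock: 6.22
tcp_pos: [451.8, -4.6, 1.1]
ee_rot: [[0.949, -0.194, 0.247], [-0.188, -0.981, -0.05], [0.252, 0.001, -0.968]]
contact_force: [-0.0, 0.2, -0.5]
finger_gap: 20.0
grasp_force: 0.0
```

Run:
```python
from h import *
np.set_printoptions(precision=2,suppress=True)
o=r.observe();print(np.array(o["joint_positions"]),np.array(o["joint_torque"]),wh(o["tcp_pos"]),o["contact_force"],o["moment"])
```

```text
[ -12.37   22.88    1.68  138.89   45.76    6.75 -157.08] [  0.04 -44.96   1.1  -12.41   0.18  -0.66  -0.01] [-185.3     0.12    1.08] [-0.03  0.22 -0.5 ] [ 0.1   0.28 -0.03]
```

Run:
```python
from h import *
print(rows(hw(-185,0,-1),down(YAW,6)))
```

```text
[-0.006  0.003  0.052  0.007 -1.429  0.018]
```

```bash
python3 -m handwheel '[0,0,0.03,0,-0.7,0,20, 0,0,0.05,0,-1.43,0.02,20, 0,0,0.05,0,-1.43,0.02,20, 0,0,0.05,0,-1.43,0.02,20]'
python3 - <<'E'
from h import *
np.set_printoptions(precision=2,suppress=True)
o=r.observe();print(np.array(o["joint_positions"]),wh(o["tcp_pos"]),rows(hw(-185,0,-3),down(YAW,6)))
E
```

```text
clock: 6.55
tcp_pos: [454.6, -5.6, 0.0]
ee_rot: [[0.974, -0.201, 0.102], [-0.2, -0.98, -0.018], [0.104, -0.003, -0.995]]
contact_force: [0.8, -0.5, 0.7]
finger_gap: 20.2
grasp_force: 0.0
[  10.35   26.57  -22.68  129.25   31.34   23.38 -139.87] [-182.38   -0.36    0.  ] [-0.07 -0.01  0.07 -0.03  0.01 -0.05]
```

```bash
python3 -m handwheel '[0.0,0,0.035,0,0,0,20, 0,0,0.07,0,0,0,20, 0.09,0,0.08,0,0,0,20, 0.18,0,0.09,0,0,0,20, 0.27,0,0.1,0,0,0,20, 0.36,0,0.11,0,0,0,20, 0.45,0,0.117,0,0,0,20]'
python3 -c "
from h import *
print(wh(r.observe()['tcp_pos']))"
```

```text
clock: 7.13
tcp_pos: [470.4, -7.9, -3.6]
ee_rot: [[0.975, -0.195, 0.102], [-0.194, -0.981, -0.022], [0.104, 0.001, -0.995]]
contact_force: [-3.6, 1.3, 1.0]
finger_gap: 19.8
grasp_force: 2.5
[-166.38385067    0.49927474   -3.60031741]
```

```bash
python3 -m handwheel '[0.08,0,0.008,0,0,0,20, 0.16,0,0.016,0,0,0,20, 0.24,0,0.025,0,0,0,20, 0.32,0,0.033,0,0,0,20, 0.4,0,0.042,0,0,0,20, 0.44,0,0.046,0,0,0,20]'
python3 -c "
from h import *
print(wh(r.observe()['tcp_pos']))"
```

```text
clock: 7.63
tcp_pos: [487.3, -11.4, -3.7]
ee_rot: [[0.975, -0.196, 0.101], [-0.195, -0.981, -0.021], [0.103, 0.001, -0.995]]
contact_force: [-3.5, 2.2, 2.3]
finger_gap: 19.6
grasp_force: 2.3
[-149.20614717    0.33765252   -3.71919886]
```

```bash
python3 -m handwheel '[0.03,0,0.003,0,0,0,20, 0.05,0,0.005,0,0,0,20, 0.05,0,0.005,0,0,0,20]'
python3 -c "
from h import *
print(wh(r.observe()['tcp_pos']))"
```

```text
clock: 7.88
tcp_pos: [489.5, -11.9, -3.6]
ee_rot: [[0.975, -0.196, 0.102], [-0.195, -0.981, -0.021], [0.104, 0.0, -0.995]]
contact_force: [-3.3, 2.2, 0.4]
finger_gap: 20.0
grasp_force: 1.8
[-146.86301894    0.28919712   -3.62084049]
```

Moving and still at friction level; pushing on in small steps until the stop.

```bash
python3 -m handwheel '[0.03,0,0.003,0,0,0,20, 0.06,0,0.006,0,0,0,20, 0.07,0,0.007,0,0,0,20]'; python3 -m handwheel '[0.025,0,0.0025,0,0,0,20, 0.04,0,0.004,0,0,0,20, 0.04,0,0.004,0,0,0,20]'
python3 -c "
from h import *
print(wh(r.observe()['tcp_pos']))"
```

```text
clock: 8.13
tcp_pos: [492.3, -12.6, -3.6]
ee_rot: [[0.975, -0.196, 0.102], [-0.195, -0.981, -0.021], [0.104, 0.001, -0.995]]
contact_force: [-3.9, 3.9, 0.7]
finger_gap: 19.8
grasp_force: 2.1
clock: 8.38
tcp_pos: [493.3, -12.8, -3.7]
ee_rot: [[0.975, -0.196, 0.101], [-0.195, -0.981, -0.021], [0.103, 0.001, -0.995]]
contact_force: [-4.5, 4.0, 2.6]
finger_gap: 19.8
grasp_force: 2.9
[-143.01095545    0.21460683   -3.67931435]
```

```bash
python3 -m handwheel '[0.02,0,0.002,0,0,0,20, 0.04,0,0.004,0,0,0,20, 0.04,0,0.004,0,0,0,20]'; python3 -m handwheel '[0.02,0,0.002,0,0,0,20, 0.04,0,0.004,0,0,0,20, 0.04,0,0.004,0,0,0,20]'
python3 -c "
from h import *
print(wh(r.observe()['tcp_pos']))"
```

```text
clock: 8.63
tcp_pos: [493.4, -12.9, -4.0]
ee_rot: [[0.976, -0.196, 0.099], [-0.194, -0.981, -0.021], [0.101, 0.001, -0.995]]
contact_force: [-9.3, 6.1, 5.5]
finger_gap: 20.0
grasp_force: 5.3
clock: 8.88
tcp_pos: [493.6, -13.0, -4.2]
ee_rot: [[0.976, -0.195, 0.097], [-0.194, -0.981, -0.021], [0.099, 0.002, -0.995]]
contact_force: [-14.0, 7.3, 10.4]
finger_gap: 19.9
grasp_force: 7.6
[-1.42701352e+02  1.81980186e-02 -4.21939705e+00]
```

The pin is against the stop: TCP stopped at x = -142.7 and the force rose to 14 N. I'll back off, rise and half-turn the wrist, which moves joint 7 away from its limit, for the lever work.

```bash
python3 -m handwheel '[-0.9,0,-0.1,0,0,0,20, -1.2,0,-0.6,0,0,0,20, -1.1,0,-1.6,0,0,0,40, -1,0,-2.6,0,0,0,40, -0.9,0,-3.6,0,0,0,40, -0.8,0,-4.6,0,0,0,40, -0.7,0,-5.6,0,-0.9,0,40, -0.7,0,-5.6,0,-0.9,0,40]'
python3 -m handwheel '[1,0,0,0,0,-1,40, 2,0,0,0,0,-2,40, 2.5,0,0,0,0,-3.5,40, 2.5,0,0,0,0,-4.7,40, 2.5,0,0,0,0,-5.9,40, 2.5,0,0,0,0,-7,40, 2.5,0,0,0,0,-8.2,40, 2.5,0,0,0,0,-9.4,40]'
python3 -m handwheel '[0,0,0,0,0,-1.2,40, 0,0,0,0,0,-2.4,40, 0,0,0,0,0,-3.5,40, 0,0,0,0,0,-4.7,40, 0,0,0,0,0,-5.9,40, 0,0,0,0,0,-7,40, 0,0,0,0,0,-8.2,40, 0,0,0,0,0,-9.4,40]'
python3 - <<'E'
from h import *
o=r.observe();print(o["joint_positions"],wh(o["tcp_pos"]),rows(hw(-30,0,230),down(YAW+180)))
E
```

```text
clock: 9.55
tcp_pos: [450.9, -4.4, 223.4]
ee_rot: [[0.98, -0.199, 0.016], [-0.199, -0.98, -0.003], [0.016, -0.0, -1.0]]
contact_force: [2.5, -0.9, 1.5]
finger_gap: 40.1
grasp_force: 0.0
clock: 10.22
tcp_pos: [545.8, -24.0, 217.3]
ee_rot: [[0.72, 0.694, 0.011], [0.694, -0.72, -0.003], [0.006, 0.01, -1.0]]
contact_force: [-0.2, -0.5, 0.0]
finger_gap: 39.9
grasp_force: 0.0
clock: 10.88
tcp_pos: [545.8, -24.1, 217.3]
ee_rot: [[-0.178, 0.984, 0.011], [0.984, 0.178, -0.003], [-0.005, 0.011, -1.0]]
contact_force: [-0.3, 0.0, 0.5]
finger_gap: 40.3
grasp_force: 0.0
[ 38.11531106  27.36753022 -58.49047138  97.59865347  25.28647353
  68.66601727 -16.54401841] [-89.30413259  -0.56768609 217.33253666] [ -0.532   1.388  -0.299   0.06    0.105 -11.412]
```

```bash
python3 -m handwheel '[-0.2,0.5,-0.1,0,0,-1.2,40, -0.53,1.39,-0.3,0.02,0.03,-2.4,40, -0.53,1.39,-0.3,0.02,0.04,-3.5,40, -0.53,1.39,-0.3,0.03,0.05,-4.7,40, -0.53,1.39,-0.3,0.03,0.06,-5.9,40, -0.53,1.39,-0.3,0.04,0.07,-7,40, -0.53,1.39,-0.3,0.04,0.08,-8.2,40, -0.53,1.39,-0.3,0.05,0.09,-9.4,40]'
python3 -m handwheel '[0,0,0,0,0,-1.2,40, 0,0,0,0,0,-2,40, 0,0,0,0,0,-2,40, 0,0,0,0,0,-2,40]'
python3 - <<'E'
from h import *
np.set_printoptions(precision=1,suppress=True)
o=r.observe();print(np.array(o["joint_positions"]),wh(o["tcp_pos"]),rows(hw(-30,0,230),down(YAW+180)))
save("wrist","w5.png")
for l,z in(("holder",0),("bench_pin",0),("pin_end",20),("screw_axis",84),("lever_grip",88)):
    for d in r.pinpoint("wrist",l)[:2]: print(l,round(d["p"],2),np.array(d["position"]),wh(onz("wrist",d["position"],z)))
E
```

```text
clock: 11.55
tcp_pos: [604.1, -35.4, 229.5]
ee_rot: [[-0.917, 0.398, 0.001], [0.398, 0.917, 0.001], [-0.001, 0.002, -1.0]]
contact_force: [0.0, 0.4, 0.3]
finger_gap: 40.0
grasp_force: 0.0
clock: 11.88
tcp_pos: [603.8, -35.0, 229.7]
ee_rot: [[-0.978, 0.207, 0.001], [0.207, 0.978, 0.001], [-0.001, 0.001, -1.0]]
contact_force: [0.5, 0.3, 0.3]
finger_gap: 40.2
grasp_force: 0.0
[ 39.6  38.3 -69.4  87.6  36.2  79.3  45.6] [-30.3   0.1 229.7] [-0.  -0.  -0.   0.   0.  -0.1]
holder 0.8 [316.4 192.2] [1.  0.1 0. ]
pin_end 0.81 [316.7  86.7] [-133.6    2.    20. ]
screw_axis 0.98 [313.  210.7] [-0.5 -3.4 84. ]
screw_axis 0.69 [317.8 189.9] [-24.4   2.1  84. ]
lever_grip 0.83 [335.6 132.8] [-85.3  20.7  88. ]
```

View pics/w5.png

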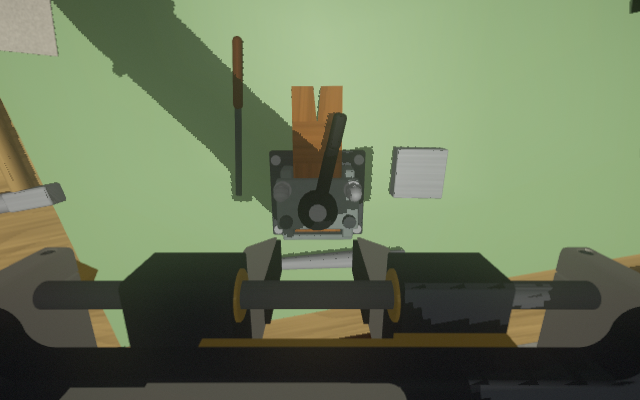

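```bash
cat >> h.py <<'E'
def P(th,z,rad=87.8): return hw(-rad*np.cos(th),rad*np.sin(th),z),down(YAW+180-np.degrees(th))
def arc(th0,ths,z0,zs):
    "rows from commanded pose at th0,z0"
    p0,R0=P(th0,z0)
    for t,z in zip(ths,zs):
        p,R=P(t,z); print(t,z,rows(p,R,p0,R0))
def state():
    o=r.observe();h=wh(o["tcp_pos"]);R=np.array(o["ee_rot"]);th=np.arctan2(h[1],-h[0])
    yaw=np.degrees(np.arctan2(R[1,0],R[0,0]));f=H.T@np.array(o["contact_force"])
    print("t %.2f th %.3f rad %.1f z %.1f yawth %.3f"%(o["clock"],th,np.hypot(*h[:2]),h[2],np.radians((YAW+180-yaw+180)%360-180)),
      "Ftan %.1f Frad %.1f Fz %.1f"%(f@[np.sin(th),np.cos(th),0],f@[-np.cos(th),np.sin(th),0],f[2]),"Mz %.2f"%o["moment"][2],"gap %.1f grip %.1f"%(o["finger_gap"],o["grasp_force"]),np.round(o["joint_positions"]))
E
python3 - <<'E'
from h import *
p,R=P(.238,130);print(rows(p,R)); p2,R=P(.238,54);print(rows(p2,R,p,R))
E
```

```text
[1.367 0.489 2.502 0.013 0.004 2.194]
[0.  0.  1.9 0.  0.  0. ]
```

```bash
python3 -m handwheel '[0.7,0.25,0.5,0,0,1.1,40, 1.37,0.49,1.4,0.01,0,2.19,40, 1.37,0.49,2.5,0.01,0,2.19,40, 1.37,0.49,2.5,0.01,0,2.19,40, 1.37,0.49,2.5,0.01,0,2.19,40, 1.37,0.49,2.5,0.01,0,2.19,40]'
python3 - <<'E'
from h import *
np.set_printoptions(precision=1,suppress=True)
state(); save("wrist","w6.png")
for d in r.pinpoint("wrist","lever_grip")[:2]: print(d["p"],d["position"],wh(onz("wrist",d["position"],88)))
a=cv2.imread("pics/w6.png")[60:320,180:460];cv2.imwrite("pics/w6c.png",cv2.resize(a,None,fx=2,fy=2,interpolation=cv2.INTER_CUBIC))
E
```

```text
clock: 12.68
tcp_pos: [554.9, -4.0, 131.3]
ee_rot: [[-0.907, 0.42, 0.001], [0.42, 0.907, 0.001], [-0.001, 0.001, -1.0]]
contact_force: [1.1, -0.2, 0.5]
finger_gap: 40.1
grasp_force: 0.0
t 12.68 th 0.243 rad 86.9 z 131.3 yawth 0.236 Ftan 0.3 Frad -1.1 Fz 0.5 Mz -0.07 gap 40.1 grip 0.0 [ 38.  38. -65. 102.  38.  65.  26.]
0.89 [318.9, 214.5] [-83.7  23.5  88. ]
```

View pics/w6c.png

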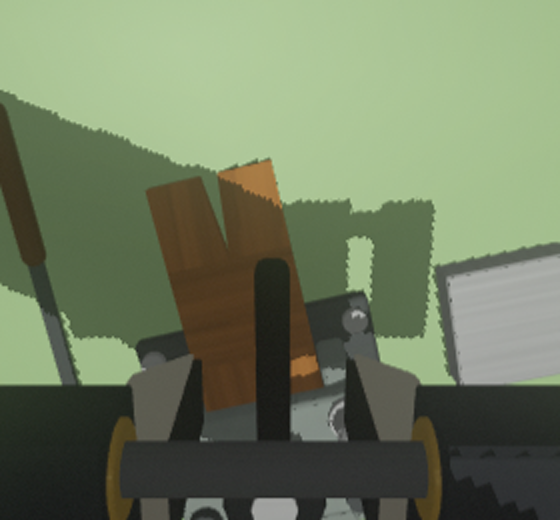

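The lever stands centred between the open fingers: bar centre at crop column 272, finger gap centre at 273. Descending and closing.

```bash
python3 -m handwheel '[0,0,0.6,0,0,0,40, 0,0,1.2,0,0,0,40, 0,0,1.7,0,0,0,40, 0,0,1.93,0,0,0,40, 0,0,1.93,0,0,0,40]'
python3 -m handwheel '[0,0,0,0,0,0,30, 0,0,0,0,0,0,20, 0,0,0,0,0,0,10, 0,0,0,0,0,0,8, 0,0,0,0,0,0,8, 0,0,0,0,0,0,8]'
python3 -c "
from h import *
state()"
```

```text
clock: 13.2
tcp_pos: [553.7, -4.2, 52.2]
ee_rot: [[-0.907, 0.421, -0.001], [0.421, 0.907, 0.0], [0.001, 0.0, -1.0]]
contact_force: [1.0, 0.5, 0.2]
finger_gap: 40.0
grasp_force: 0.0
clock: 13.7
tcp_pos: [554.1, -3.7, 53.4]
ee_rot: [[-0.908, 0.42, 0.001], [0.42, 0.908, 0.0], [-0.001, 0.001, -1.0]]
contact_force: [0.3, 0.8, 2.8]
finger_gap: 12.6
grasp_force: 30.0
t 13.70 th 0.242 rad 87.8 z 53.4 yawth 0.236 Ftan 0.9 Frad 0.0 Fz 2.8 Mz 0.11 gap 12.6 grip 30.0 [ 34.  43. -60. 106.  44.  58.  21.]
```

Run:
```python
from h import *
t=np.linspace(.24,.70,9)[1:]; arc(.24,t,54,54-.95*(t-.24))
```

```text
0.2975 53.945375 [-0.004  0.126  0.001  0.     0.     0.549]
0.355 53.89075 [-0.014  0.252  0.003  0.     0.     1.098]
0.4125 53.836125 [-0.033  0.377  0.004  0.     0.     1.647]
0.47 53.7815 [-0.058  0.5    0.005  0.     0.     2.196]
0.5275 53.726875 [-0.09   0.622  0.007  0.     0.     2.745]
0.585 53.67225 [-0.129  0.742  0.008  0.     0.     3.295]
0.6425 53.617625 [-0.175  0.86   0.01   0.     0.     3.844]
0.7 53.563 [-0.228  0.974  0.011  0.     0.     4.393]
```

```bash
python3 -m handwheel '[-0.004,0.126,0.001,0,0,0.55,8, -0.014,0.25,0.003,0,0,1.1,8, -0.033,0.377,0.004,0,0,1.65,8, -0.058,0.5,0.005,0,0,2.2,8]'
python3 -c "
from h import *
state(); t=np.array([.52,.57,.62,.67,.69]);arc(.47,t,53.8,53.8-.95*(t-.47))"
```

```text
clock: 14.03
tcp_pos: [563.3, 12.4, 52.8]
ee_rot: [[-0.786, 0.618, -0.001], [0.618, 0.786, -0.002], [-0.0, -0.002, -1.0]]
contact_force: [-3.8, -3.6, 6.0]
finger_gap: 12.9
grasp_force: 30.0
t 14.03 th 0.453 rad 88.2 z 52.8 yawth 0.469 Ftan -5.2 Frad 0.8 Fz 6.0 Mz 0.52 gap 12.9 grip 30.0 [ 31.  42. -56. 105.  42.  57.   8.]
0.52 53.7525 [-0.003  0.11   0.001  0.     0.     0.477]
0.57 53.705 [-0.011  0.219  0.002  0.     0.     0.955]
0.62 53.6575 [-0.025  0.328  0.004  0.     0.     1.432]
0.67 53.61 [-0.044  0.436  0.005  0.     0.     1.91 ]
0.69 53.590999999999994 [-0.053  0.479  0.005  0.     0.     2.101]
```

```bash
python3 -m handwheel '[-0.003,0.11,0.001,0,0,0.48,8, -0.011,0.22,0.002,0,0,0.955,8, -0.025,0.328,0.004,0,0,1.43,8, -0.044,0.436,0.005,0,0,1.91,8, -0.053,0.48,0.005,0,0,2.1,8, -0.053,0.48,0.005,0,0,2.1,8]'
python3 -c "
from h import *
state(); arc(.69,[.69,.69,.68,.68],53.6,[57.6,61.6,61.6,61.6])"
```

```text
clock: 14.53
tcp_pos: [576.8, 26.8, 52.6]
ee_rot: [[-0.634, 0.773, -0.001], [0.773, 0.634, -0.001], [-0.0, -0.002, -1.0]]
contact_force: [-4.5, -3.3, 4.8]
finger_gap: 12.8
grasp_force: 30.0
t 14.53 th 0.677 rad 88.4 z 52.6 yawth 0.687 Ftan -5.6 Frad 0.4 Fz 4.8 Mz 0.45 gap 12.8 grip 30.0 [ 27.  41. -53. 103.  40.  56.  -3.]
0.69 57.6 [ 0.   0.  -0.1  0.   0.   0. ]
0.69 61.6 [ 0.   0.  -0.2  0.   0.   0. ]
0.68 61.6 [-0.    -0.022 -0.2    0.     0.    -0.095]
0.68 61.6 [-0.    -0.022 -0.2    0.     0.    -0.095]
```

```bash
python3 -m handwheel '[0,-0.05,0,0,0,-0.22,8, 0,-0.09,0,0,0,-0.4,8, 0,-0.09,-0.1,0,0,-0.4,8, 0,-0.09,-0.2,0,0,-0.4,8, 0,-0.09,-0.2,0,0,-0.4,8]'
python3 -c "
from h import *
state()"
```

```text
clock: 14.95
tcp_pos: [575.4, 24.5, 60.6]
ee_rot: [[-0.665, 0.746, 0.001], [0.746, 0.665, 0.001], [-0.0, 0.001, -1.0]]
contact_force: [2.7, -2.0, -5.9]
finger_gap: 13.0
grasp_force: 30.0
t 14.95 th 0.647 rad 87.6 z 60.6 yawth 0.645 Ftan 0.7 Frad -3.3 Fz -5.9 Mz 0.03 gap 13.0 grip 30.0 [ 28.  41. -54. 103.  39.  57.  -1.]
```

Run:
```python
from h import *
arc(.645,np.linspace(.645,.115,7)[1:],60,[60]*6);arc(.115,np.linspace(.115,-.415,7)[1:],60,[60]*6)
```

```text
0.5566666666666666 60 [-0.009 -0.194  0.     0.     0.    -0.844]
0.4683333333333334 60 [-0.034 -0.386  0.     0.     0.    -1.687]
0.38 60 [-0.077 -0.575  0.     0.     0.    -2.531]
0.2916666666666667 60 [-0.136 -0.76   0.     0.     0.    -3.374]
0.20333333333333337 60 [-0.211 -0.938  0.     0.     0.    -4.218]
0.115 60 [-0.301 -1.11   0.     0.     0.    -5.061]
0.026666666666666672 60 [-0.009 -0.194  0.     0.     0.    -0.844]
-0.06166666666666666 60 [-0.034 -0.386  0.     0.     0.    -1.687]
-0.15000000000000002 60 [-0.077 -0.575  0.     0.     0.    -2.531]
-0.23833333333333334 60 [-0.136 -0.76   0.     0.     0.    -3.374]
-0.32666666666666666 60 [-0.211 -0.938  0.     0.     0.    -4.218]
-0.415 60 [-0.301 -1.11   0.     0.     0.    -5.061]
```

```bash
python3 -m handwheel '[-0.009,-0.194,0,0,0,-0.844,8, -0.034,-0.386,0,0,0,-1.687,8, -0.077,-0.575,0,0,0,-2.531,8, -0.136,-0.76,0,0,0,-3.374,8, -0.211,-0.938,0,0,0,-4.218,8, -0.301,-1.11,0,0,0,-5.061,8]'
python3 -c "
from h import *
state()"
```

```text
clock: 15.45
tcp_pos: [550.5, -14.1, 60.6]
ee_rot: [[-0.953, 0.303, 0.002], [0.303, 0.953, 0.001], [-0.001, 0.001, -1.0]]
contact_force: [5.6, -0.5, -6.3]
finger_gap: 13.1
grasp_force: 30.0
t 15.45 th 0.116 rad 87.3 z 60.6 yawth 0.111 Ftan 1.2 Frad -5.5 Fz -6.3 Mz 0.02 gap 13.1 grip 30.0 [ 37.  43. -62. 106.  44.  59.  28.]
```

```bash
python3 -m handwheel '[-0.009,-0.194,0,0,0,-0.844,8, -0.034,-0.386,0,0,0,-1.687,8, -0.077,-0.575,0,0,0,-2.531,8, -0.136,-0.76,0,0,0,-3.374,8, -0.211,-0.938,0,0,0,-4.218,8, -0.301,-1.11,0,0,0,-5.061,8, -0.301,-1.11,0,0,0,-5.061,8]'
python3 -c "
from h import *
state()"
```

```text
clock: 16.03
tcp_pos: [549.0, -60.5, 60.3]
ee_rot: [[-0.976, -0.22, 0.002], [-0.22, 0.976, 0.002], [-0.002, 0.002, -1.0]]
contact_force: [3.7, 3.6, -7.5]
finger_gap: 12.7
grasp_force: 30.0
t 16.03 th -0.424 rad 86.8 z 60.3 yawth -0.419 Ftan 2.7 Frad -4.4 Fz -7.5 Mz 0.16 gap 12.7 grip 30.0 [ 44.  47. -68. 106.  49.  63.  60.]
```

```bash
python3 -m handwheel '[-0.012,0,0.1,0,0,0,8, -0.012,0,0.2,0,0,0,8, -0.012,0,0.2,0,0,0,8]'
python3 -c "
from h import *
state()
arc(-.42,[-.36,-.30,-.24,-.18,-.12,-.06,0,.06],53,[53,53,53,53,52.9,52.9,52.8,52.8]);
t=np.array([.12,.18,.24,.30,.36,.42,.48,.54,.6,.65]);arc(.06,t,53,53-.95*(t-.06))"
```

```text
clock: 16.28
tcp_pos: [548.0, -59.5, 52.3]
ee_rot: [[-0.976, -0.216, 0.0], [-0.216, 0.976, -0.0], [-0.0, -0.0, -1.0]]
contact_force: [-0.9, -1.3, 6.6]
finger_gap: 13.0
grasp_force: 30.0
t 16.28 th -0.410 rad 87.5 z 52.3 yawth -0.415 Ftan -1.1 Frad 1.1 Fz 6.6 Mz 0.08 gap 13.0 grip 30.0 [ 44.  47. -67. 106.  50.  62.  59.]
-0.36 53 [-0.004  0.132  0.     0.     0.     0.573]
-0.3 53 [-0.016  0.263  0.     0.     0.     1.146]
-0.24 53 [-0.035  0.393  0.     0.     0.     1.719]
-0.18 53 [-0.063  0.522  0.     0.     0.     2.292]
-0.12 52.9 [-0.098  0.649  0.003  0.     0.     2.865]
-0.06 52.9 [-1.410e-01  7.730e-01  3.000e-03  0.000e+00  0.000e+00  3.438e+00]
0 52.8 [-0.191  0.895  0.005  0.     0.     4.011]
0.06 52.8 [-0.248  1.014  0.005  0.     0.     4.584]
0.12 52.943 [-0.004  0.132  0.001  0.     0.     0.573]
0.18 52.886 [-0.016  0.263  0.003  0.     0.     1.146]
0.24 52.829 [-0.035  0.393  0.004  0.     0.     1.719]
0.3 52.772 [-0.063  0.522  0.006  0.     0.     2.292]
0.36 52.715 [-0.098  0.649  0.007  0.     0.     2.865]
0.42 52.658 [-0.141  0.773  0.009  0.     0.     3.438]
0.48 52.601 [-0.191  0.895  0.01   0.     0.     4.011]
0.54 52.544 [-0.248  1.014  0.011  0.     0.     4.584]
0.6 52.487 [-0.312  1.129  0.013  0.     0.     5.157]
0.65 52.4395 [-0.371  1.221  0.014  0.     0.     5.634]
```

```bash
python3 -m handwheel '[-0.004,0.132,0,0,0,0.573,8, -0.016,0.263,0,0,0,1.146,8, -0.035,0.393,0,0,0,1.72,8, -0.063,0.522,0,0,0,2.29,8]'
python3 -c "
from h import *
state()"
python3 -m handwheel '[-0.004,0.132,0.001,0,0,0.573,8, -0.016,0.263,0.003,0,0,1.146,8, -0.035,0.393,0.004,0,0,1.72,8, -0.063,0.522,0.006,0,0,2.29,8]'
python3 -c "
from h import *
state()"
```

```text
clock: 16.62
tcp_pos: [546.0, -39.9, 52.4]
ee_rot: [[-1.0, 0.025, 0.0], [0.025, 1.0, -0.003], [-0.0, -0.003, -1.0]]
contact_force: [0.5, -6.1, 2.6]
finger_gap: 12.9
grasp_force: 30.0
t 16.62 th -0.184 rad 87.5 z 52.4 yawth -0.172 Ftan -6.1 Frad -0.6 Fz 2.6 Mz 0.50 gap 12.9 grip 30.0 [ 41.  45. -65. 107.  47.  60.  45.]
clock: 16.95
tcp_pos: [548.5, -19.0, 52.1]
ee_rot: [[-0.965, 0.262, -0.001], [0.262, 0.965, -0.003], [-0.0, -0.003, -1.0]]
contact_force: [-1.2, -5.1, 2.9]
finger_gap: 12.7
grasp_force: 30.0
t 16.95 th 0.056 rad 87.8 z 52.1 yawth 0.068 Ftan -5.2 Frad -0.1 Fz 2.9 Mz 0.47 gap 12.7 grip 30.0 [ 37.  43. -61. 107.  45.  58.  31.]
```

```bash
python3 -m handwheel '[-0.004,0.132,0.001,0,0,0.573,8, -0.016,0.263,0.003,0,0,1.146,8, -0.035,0.393,0.004,0,0,1.72,8, -0.063,0.522,0.006,0,0,2.29,8]'
python3 -c "
from h import *
state()"
```

```text
clock: 17.28
tcp_pos: [555.9, 0.6, 51.8]
ee_rot: [[-0.875, 0.483, -0.001], [0.483, 0.875, -0.003], [-0.0, -0.003, -1.0]]
contact_force: [-2.7, -5.0, 3.1]
finger_gap: 12.9
grasp_force: 30.0
t 17.28 th 0.295 rad 88.1 z 51.8 yawth 0.307 Ftan -5.7 Frad 0.0 Fz 3.1 Mz 0.52 gap 12.9 grip 30.0 [ 33.  42. -58. 106.  43.  57.  17.]
```

```bash
python3 -m handwheel '[-0.004,0.132,0.001,0,0,0.573,8, -0.016,0.263,0.003,0,0,1.146,8, -0.035,0.393,0.004,0,0,1.72,8]'
python3 -c "
from h import *
state()"
```

```text
clock: 17.53
tcp_pos: [564.5, 13.9, 51.6]
ee_rot: [[-0.775, 0.632, -0.002], [0.632, 0.775, -0.003], [-0.0, -0.003, -1.0]]
contact_force: [-2.7, -5.6, 3.1]
finger_gap: 13.1
grasp_force: 30.0
t 17.53 th 0.474 rad 88.2 z 51.6 yawth 0.487 Ftan -6.0 Frad -1.4 Fz 3.1 Mz 0.48 gap 13.1 grip 30.0 [ 30.  41. -55. 105.  41.  56.   8.]
```

```bash
python3 -m handwheel '[-0.004,0.132,0.001,0,0,0.573,8, -0.016,0.263,0.003,0,0,1.146,8, -0.035,0.393,0.004,0,0,1.72,8]'
python3 -c "
from h import *
state()"
```

```text
clock: 17.78
tcp_pos: [575.2, 25.4, 51.4]
ee_rot: [[-0.649, 0.761, -0.002], [0.761, 0.649, -0.002], [-0.0, -0.003, -1.0]]
contact_force: [-3.6, -3.9, 3.0]
finger_gap: 12.7
grasp_force: 30.0
t 17.78 th 0.654 rad 88.4 z 51.4 yawth 0.667 Ftan -5.3 Frad -0.5 Fz 3.0 Mz 0.53 gap 12.7 grip 30.0 [ 27.  41. -53. 103.  39.  56.  -2.]
```

```bash
python3 -m handwheel '[0,-0.05,0,0,0,-0.22,8, 0,-0.09,0,0,0,-0.4,8, 0,-0.09,-0.1,0,0,-0.4,8, 0,-0.09,-0.2,0,0,-0.4,8, 0,-0.09,-0.2,0,0,-0.4,8]'
python3 -c "
from h import *
state()"
python3 -m handwheel '[-0.009,-0.194,0,0,0,-0.844,8, -0.034,-0.386,0,0,0,-1.687,8, -0.077,-0.575,0,0,0,-2.531,8, -0.136,-0.76,0,0,0,-3.374,8, -0.211,-0.938,0,0,0,-4.218,8, -0.301,-1.11,0,0,0,-5.061,8]'
python3 -c "
from h import *
state()"
```

```text
clock: 18.2
tcp_pos: [574.1, 23.4, 59.8]
ee_rot: [[-0.683, 0.731, 0.001], [0.731, 0.683, 0.0], [-0.0, 0.001, -1.0]]
contact_force: [2.6, -3.5, -6.5]
finger_gap: 12.6
grasp_force: 30.0
t 18.20 th 0.628 rad 87.6 z 59.8 yawth 0.622 Ftan -0.5 Frad -4.3 Fz -6.5 Mz -0.00 gap 12.6 grip 30.0 [ 28.  41. -54. 103.  39.  57.   1.]
clock: 18.7
tcp_pos: [550.0, -15.7, 59.6]
ee_rot: [[-0.96, 0.281, 0.001], [0.281, 0.96, 0.001], [-0.001, 0.001, -1.0]]
contact_force: [5.5, -1.4, -6.3]
finger_gap: 12.5
grasp_force: 30.0
t 18.70 th 0.097 rad 87.3 z 59.6 yawth 0.088 Ftan 0.3 Frad -5.7 Fz -6.3 Mz -0.00 gap 12.5 grip 30.0 [ 37.  43. -62. 107.  44.  59.  30.]
```

```bash
python3 -m handwheel '[-0.009,-0.194,0,0,0,-0.844,8, -0.034,-0.386,0,0,0,-1.687,8, -0.077,-0.575,0,0,0,-2.531,8, -0.136,-0.76,0,0,0,-3.374,8, -0.211,-0.938,0,0,0,-4.218,8, -0.301,-1.11,0,0,0,-5.061,8, -0.301,-1.11,0,0,0,-5.061,8]'
python3 -m handwheel '[-0.012,0,0.1,0,0,0,8, -0.012,0,0.2,0,0,0,8, -0.012,0,0.2,0,0,0,8]'
python3 -c "
from h import *
state()"
```

```text
clock: 19.28
tcp_pos: [549.3, -62.1, 59.3]
ee_rot: [[-0.97, -0.242, 0.001], [-0.242, 0.97, 0.002], [-0.002, 0.002, -1.0]]
contact_force: [3.3, 1.1, -6.6]
finger_gap: 12.7
grasp_force: 30.0
clock: 19.53
tcp_pos: [548.4, -61.0, 51.4]
ee_rot: [[-0.971, -0.238, -0.001], [-0.238, 0.971, -0.0], [0.001, -0.0, -1.0]]
contact_force: [-3.0, -2.2, 5.4]
finger_gap: 12.5
grasp_force: 30.0
t 19.53 th -0.428 rad 87.5 z 51.4 yawth -0.437 Ftan -1.5 Frad 3.4 Fz 5.4 Mz 0.01 gap 12.5 grip 30.0 [ 44.  47. -67. 106.  49.  62.  61.]
```

```bash
python3 -m handwheel '[-0.004,0.132,0.001,0,0,0.573,8, -0.016,0.263,0.003,0,0,1.146,8, -0.035,0.393,0.004,0,0,1.72,8, -0.063,0.522,0.006,0,0,2.29,8]'
python3 -c "
from h import *
state()"
```

```text
clock: 19.87
tcp_pos: [546.0, -41.4, 51.4]
ee_rot: [[-1.0, 0.003, -0.0], [0.003, 1.0, -0.003], [0.0, -0.003, -1.0]]
contact_force: [-0.9, -6.1, 2.9]
finger_gap: 12.7
grasp_force: 30.0
t 19.87 th -0.202 rad 87.5 z 51.4 yawth -0.194 Ftan -6.1 Frad 0.9 Fz 2.9 Mz 0.44 gap 12.7 grip 30.0 [ 41.  45. -64. 107.  47.  60.  46.]
```

```bash
python3 -m handwheel '[-0.004,0.132,0.001,0,0,0.573,8, -0.016,0.263,0.003,0,0,1.146,8, -0.035,0.393,0.004,0,0,1.72,8]'
python3 -c "
from h import *
state()"
```

```text
clock: 20.12
tcp_pos: [547.2, -25.6, 51.2]
ee_rot: [[-0.983, 0.182, -0.001], [0.182, 0.983, -0.003], [0.0, -0.003, -1.0]]
contact_force: [-1.4, -7.1, 3.0]
finger_gap: 12.8
grasp_force: 30.0
t 20.12 th -0.020 rad 87.7 z 51.2 yawth -0.014 Ftan -7.2 Frad 0.2 Fz 3.0 Mz 0.48 gap 12.8 grip 30.0 [ 38.  43. -62. 107.  46.  59.  36.]
```

```bash
python3 -m handwheel '[-0.004,0.132,0.001,0,0,0.573,8, -0.016,0.263,0.003,0,0,1.146,8, -0.035,0.393,0.004,0,0,1.72,8]'
python3 -c "
from h import *
state()"
```

```text
clock: 20.37
tcp_pos: [551.1, -10.3, 51.0]
ee_rot: [[-0.935, 0.355, -0.001], [0.355, 0.935, -0.003], [-0.0, -0.003, -1.0]]
contact_force: [-2.0, -5.9, 4.2]
finger_gap: 12.7
grasp_force: 30.0
t 20.37 th 0.159 rad 87.9 z 51.0 yawth 0.166 Ftan -6.2 Frad -0.2 Fz 4.2 Mz 0.46 gap 12.7 grip 30.0 [ 35.  42. -59. 107.  44.  57.  25.]
```

```bash
python3 -m handwheel '[-0.004,0.132,0.001,0,0,0.573,8, -0.016,0.263,0.003,0,0,1.146,8]'
python3 -c "
from h import *
state()"
```

```text
clock: 20.53
tcp_pos: [555.3, -0.6, 50.9]
ee_rot: [[-0.886, 0.464, -0.001], [0.464, 0.886, -0.003], [-0.0, -0.003, -1.0]]
contact_force: [-2.5, -6.3, 4.7]
finger_gap: 12.6
grasp_force: 30.0
t 20.53 th 0.280 rad 88.0 z 50.9 yawth 0.286 Ftan -6.8 Frad -0.7 Fz 4.7 Mz 0.49 gap 12.6 grip 30.0 [ 33.  42. -58. 106.  43.  57.  19.]
```

```bash
python3 -m handwheel '[-0.004,0.132,0.001,0,0,0.573,8, -0.016,0.263,0.003,0,0,1.146,8]'
python3 -c "
from h import *
state()"
```

```text
clock: 20.7
tcp_pos: [560.4, 8.3, 50.8]
ee_rot: [[-0.824, 0.567, -0.002], [0.567, 0.824, -0.003], [-0.0, -0.004, -1.0]]
contact_force: [-4.2, -6.3, 5.8]
finger_gap: 12.5
grasp_force: 30.0
t 20.70 th 0.396 rad 88.1 z 50.8 yawth 0.406 Ftan -7.6 Frad -0.1 Fz 5.8 Mz 0.50 gap 12.5 grip 30.0 [ 31.  41. -56. 106.  41.  56.  12.]
```

```bash
python3 -m handwheel '[-0.004,0.132,0.001,0,0,0.573,8, -0.016,0.263,0.003,0,0,1.146,8]'
python3 -c "
from h import *
state()"
```

```text
clock: 20.87
tcp_pos: [566.5, 16.6, 50.6]
ee_rot: [[-0.75, 0.661, -0.002], [0.661, 0.75, -0.003], [-0.0, -0.004, -1.0]]
contact_force: [-6.8, -6.6, 6.6]
finger_gap: 12.3
grasp_force: 30.0
t 20.87 th 0.513 rad 88.3 z 50.6 yawth 0.525 Ftan -9.4 Frad 0.9 Fz 6.6 Mz 0.56 gap 12.3 grip 30.0 [ 29.  41. -54. 105.  40.  56.   6.]
```

Torque is rising, so the pad bears on the pin. Advancing slowly now to read near-static torque.

```bash
python3 -m handwheel '[0,0.022,0,0,0,0.1,8, -0.001,0.044,0,0,0,0.19,8, -0.002,0.066,0.001,0,0,0.29,8]'
python3 -c "
from h import *
state()"
```

```text
clock: 21.12
tcp_pos: [568.1, 18.4, 50.5]
ee_rot: [[-0.732, 0.682, -0.003], [0.682, 0.732, -0.003], [-0.0, -0.004, -1.0]]
contact_force: [-7.4, -6.3, 7.6]
finger_gap: 13.2
grasp_force: 30.0
t 21.12 th 0.540 rad 88.4 z 50.5 yawth 0.553 Ftan -9.6 Frad 1.2 Fz 7.6 Mz 0.57 gap 13.2 grip 30.0 [ 28.  41. -54. 104.  40.  56.   4.]
```

```bash
python3 -m handwheel '[0,0.022,0,0,0,0.1,8, -0.001,0.044,0,0,0,0.19,8]'
python3 -c "
from h import *
state()"
```

```text
clock: 21.28
tcp_pos: [569.2, 19.7, 50.5]
ee_rot: [[-0.718, 0.696, -0.003], [0.696, 0.718, -0.003], [-0.0, -0.004, -1.0]]
contact_force: [-6.8, -6.5, 7.2]
finger_gap: 12.9
grasp_force: 30.0
t 21.28 th 0.559 rad 88.4 z 50.5 yawth 0.573 Ftan -9.4 Frad 0.5 Fz 7.2 Mz 0.55 gap 12.9 grip 30.0 [ 28.  41. -53. 104.  40.  56.   3.]
```

```bash
python3 -m handwheel '[0,-0.02,0,0,0,-0.08,14, 0,-0.02,0,0,0,-0.08,20, 0,-0.02,0,0,0,-0.08,40, 0,-0.02,0,0,0,-0.08,40, 0,-0.02,0,0,0,-0.08,40]'
python3 -c "
from h import *
state()"
```

```text
clock: 21.7
tcp_pos: [570.7, 21.1, 50.9]
ee_rot: [[-0.724, 0.69, 0.001], [0.69, 0.724, 0.001], [0.0, 0.001, -1.0]]
contact_force: [0.9, 0.5, -0.6]
finger_gap: 35.8
grasp_force: 0.0
t 21.70 th 0.583 rad 88.4 z 50.9 yawth 0.564 Ftan 1.0 Frad -0.3 Fz -0.6 Mz -0.03 gap 35.8 grip 0.0 [ 28.  41. -54. 104.  40.  56.   4.]
```

```bash
python3 -m handwheel '[0,0,-0.5,0,0,0,40, 0,0,-1.2,0,0,0,40, 0,0,-2.2,0,0,0,40, 0,0,-3.2,0,0,0,40, 0,0,-4,0,0,0,40, 0,0,-4,0,0,0,40, 0,0,-4,0,0,0,40]'
python3 - <<'E'
from h import *
np.set_printoptions(precision=1,suppress=True)
state(); save("wrist","w7.png")
for l,z in(("holder",0),("pin_end",20),("lever_grip",88)):
    for d in r.pinpoint("wrist",l)[:1]: print(l,round(d["p"],2),np.array(d["position"]),wh(onz("wrist",d["position"],z)))
E
```

```text
clock: 22.28
tcp_pos: [571.8, 21.5, 212.8]
ee_rot: [[-0.724, 0.69, 0.005], [0.69, 0.724, 0.001], [-0.002, 0.004, -1.0]]
contact_force: [-1.2, 0.9, 0.5]
finger_gap: 39.9
grasp_force: 0.0
t 22.28 th 0.594 rad 87.8 z 212.8 yawth 0.564 Ftan -0.2 Frad 1.5 Fz 0.5 Mz -0.04 gap 39.9 grip 0.0 [ 33.  32. -61.  94.  29.  71.  13.]
holder 0.7 [312.3 236.3] [-2.5 -3.9  0. ]
pin_end 0.78 [252.2 155.3] [-136.6   -3.7   20. ]
lever_grip 0.89 [308.6 190.3] [-78.4  40.8  88. ]
```

View pics/w7.png

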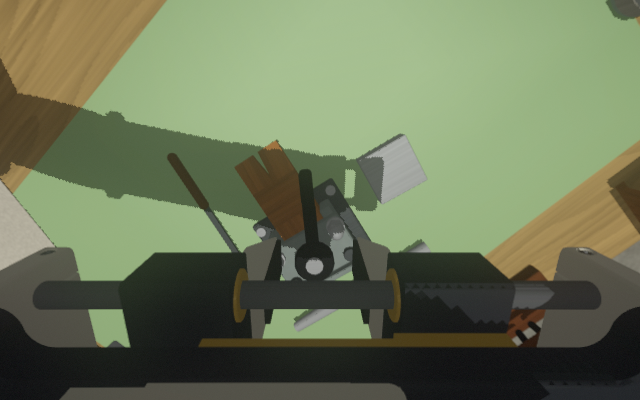

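The lever stands free between the open fingers: hub (314,265), tip (305,172). The pin is still home and the other things are in place. I'll check the lever's resting angle quickly.

Run:
```python
from h import *
a=wh(onz("wrist",(305.5,173),93));b=wh(onz("wrist",(314,265),93));d=a-b;print(a,b,np.arctan2(d[1],-d[0]))
```

```text
[-95.67931071  48.46401819  93.        ] [-7.2373932   1.98109016 93.        ] 0.4838982500706297
```

```bash
python3 -c "
from bench import r
print(r.finish_job())"
```

```text
the job is handed in; nothing more can be done
None
```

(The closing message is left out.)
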